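# Make up the biscuit kit and the cracker kit

### The arm

A 6-joint arm with a two-finger parallel gripper is mounted at the origin on the work surface. World frame = base frame: x ahead of the robot, y to its left, z up, the work surface at z = 0. Lengths are in m, angles in rad, forces in N, time in s.
With the tool pointing down it reaches from about 0.25 to 0.775 m from the base axis. Payload 4 kg.
Tool frame: the origin (TCP) lies on the centre line of the jaws, within the pads' length; the fingertips stand 8 mm ahead of it and the grasp point (between the pads) lies 11 mm behind it; z points along the fingers, y is the direction in which the jaws open and shut (so a half turn about z gives the same grasp; the last joint's range is limited). The gripper opens to 94 mm and grips with 3 to 60 N. Pads are 16 mm wide; open, the fingers measure 119 mm over their backs; the gripper's body (75 mm by 177 mm) begins 78 mm behind the grasp point.
Start: joints at [1.083, 0.087, 1.371, -0, 1.684, -0.103], TCP at [0.206, 0.51, 0.214] pointing down, gripper open.
Joint ranges: [-3.1, 3.1], [-0.76, 2.03], [0.27, 2.55], [-1.08, 4.22], [0.17, 2.65], [-2.57, 2.57]. Speed limits (rad/s): [2.79, 2.79, 3.14, 3.14, 3.14, 3.14].

### API

Orientations are given as [roll, pitch, yaw] about the fixed x, y, z axes, in that order (R = Rz(yaw) Ry(pitch) Rx(roll)).
In Python, from bench import * gives the robot as it stands.
- The arm moves only by the tool step_arm, never from a script. Its argument "steps" is a list of rows, each an object of numbers: "jaw": the opening, from 0 (shut) to 1 (fully open); "tx", "ty", "tz": the shift along the tool's x, y, z in m; "ax", "ay", "az": the turn, a rotation vector about the tool's x, y, z in rad. In form: [{"jaw": .., "tx": .., "ty": .., "tz": .., "ax": .., "ay": .., "az": ..}, ...]. A call has 1 to 8 rows; each row is the pose to reach, as a shift and turn from the pose measured when the call began, along the tool's axes at that moment; what a row does not reach only later rows make up. A row lasts 1/10 s, in which the tool goes at most 50 mm and 8.59 degrees, less where a joint would pass 70% of its speed; a pose out of reach is approached as far as the arm can. A call with a gripper value outside its range is refused whole. The fingers move at their own pace and stop on an object; the grip force is fixed at half the most. Time passes only in rows, so rows that repeat a pose let the fingers close. It gives the time, the measured TCP pose, the force and the opening at its end, in the units of the state.
- get_obs(): the state, without advancing time (a new reading comes with each control period).
- snapshot(name): name is "side" or "top" or "wrist"; returns (picture, depth): 384x512x3 uint8, red, green, blue; 384x512 float32, m along the optical axis (not along the pixel's ray), 0 where there is no reading.
- camera_model(name): a dict with "intrinsics" (3x3 intrinsics, pixels), "origin" and "orientation" of the camera in the world. Camera axes: x right, y down, z forward; pixel columns grow to the right and rows downward; lengths in m; the calibration is good to about 2 mm. The wrist camera is an equidistant fisheye: a pixel r from the principal point sees the ray r / f radians off the axis. A picture is of the moment at which its call begins: read the wrist's pose just before it. camera_model takes no time and is no camera call; for the wrist camera it gives the pose at the moment of the call.
- close_job(): hands the job in, once; it reports no verdict.
Trained networks look in the newest picture that a camera, given by its name, has taken for a name from the list of things; names that differ only in an ending like _2 or _b are one class to them, and where a whole thing is asked for, a point or a joint stands for the part that bears it (a point fixed in the world has none). Each returns a list of dicts, best first, with "confidence" (0 to 1); they miss things now and then, are a little off and sometimes report something else, mostly with a low value. They report only what shows in the picture. A call takes as long as a camera call. They do not tell look-alikes from the thing itself.
- silhouettes(camera, query): "pixels" (384x512 bool, what is visible of it) and "rect" ([left, top, right, bottom] in pixels, round what is visible of it).
The state is a dict: "time": time; "joint_positions": joint angles; "qvel": joint speeds; "joint_torque": joint torques, N m; "tool_pos": TCP position; "ee_rot": TCP orientation; "wrist_force": force on the tool from outside, world axes, zero at the start; "wrist_torque": the same for the moment, N m; "width": finger opening in m.
Only numpy, scipy, OpenCV 4.12 (cv2) and the standard library are available. Lean on these libraries where they do the work, as an engineer would, in place of code of your own. Each camera call takes 0.05 s, during which the arm holds its last target. There are 200 camera calls.

### The job

Make up two baking kits: put the small round cutter, the spice jar and the kitchen timer in the tray with three bays, and the square cutter and the pepper mill in the tray with two bays. Stand each thing upright on the floor of a bay of its own, in any bay of its tray, and leave the large cutter, the drinking glass and the storage jar standing where they are.

Things in the scene. Friction and masses are not known exactly. Their poses are not given: they have to be found in the camera images.
- tray3: the biscuit tray: low open wooden tray (pale floor, darker rims), fixed, with THREE square bays in one row; 264 x 92 mm outside, 16 mm high. Origin at the centre of its underside, x along the row. Bay floors 6 mm above the table, 80 x 80 mm inside, rims and dividers 6 mm thick and 10 mm above the floor; bay centres at x = -86, 0, +86 mm, y = 0
- tray2: the cracker tray: same make as the other, fixed, but with TWO bays; 178 x 92 mm outside, 16 mm high. Origin at the centre of its underside, x along the row; bay floors 6 mm above the table, 80 x 80 mm inside, rims 6 mm thick and 10 mm above the floor; bay centres at x = -43, +43 mm, y = 0
- round_cutter: small round steel biscuit cutter: plain open ring, outside diameter 56 mm, wall 2.5 mm, 40 mm tall, 50 g; stands on the table, origin at the centre of its underside, z up
- square_cutter: square steel cutter: open square frame 50 x 50 mm outside, wall 2.5 mm, 40 mm tall, 50 g; origin at the centre of its underside, z up, x and y square to its sides
- spice_jar: small amber-glass spice jar with steel lid: straight body 50 mm diameter up to 50 mm, lid 46 mm diameter up to 65 mm, 130 g; origin at the centre of its underside, z up
- timer: white kitchen timer: squat round body 56 mm diameter up to 40 mm, with a grey bar knob (36 x 9 mm, along its x) on top up to 56 mm, 110 g; origin at the centre of its underside, z up
- mill: small dark-wood pepper mill: foot 52 mm diameter, waist 32 mm, round head 44 mm diameter with straight sides from 56 to 84 mm above its underside, steel button on top at 98 mm, 150 g; origin at the centre of its underside, z up
- large_cutter: large round steel cutter, 84 mm outside diameter, 40 mm tall, loose; not part of either kit, stays where it is; origin at the centre of its underside, z up
- tumbler: empty drinking glass, 74 mm rim diameter, 105 mm tall, loose; stays where it is; origin at the centre of its underside, z up
- storage_jar: large green-glass storage jar with a wire clip and glass lid, 80 mm diameter, 95 mm tall, loose; stays where it is; origin at the centre of its underside, z up
Not all that is in view belongs to the job. Of the things that look like the mill, take the one that is farthest to the robot's right at the start.

How it is judged:
At the end, for the whole second after the job is handed in: Round cutter, jar and timer in the three-bay tray, square cutter and mill in the two-bay tray: each upright (0.1 rad), down on a bay floor (4 mm), let go, at rest (0.02 m/s). Large cutter, glass and storage jar upright, never pushed over 30 mm or tipped over 0.4 rad (x of round_cutter in the frame of tray3 between -0.129 and 0.129 m and y of round_cutter in the frame of tray3 between -0.042 and 0.042 m and z of round_cutter in the frame of tray3 between 0.002 and 0.01 m and angle between each of round_cutter, spice_jar, timer, square_cutter, mill, large_cutter, tumbler, storage_jar's own z axis and vertical below 0.1 rad and linear speed of each of round_cutter, spice_jar, timer, square_cutter, mill below 0.02 m/s and x of spice_jar in the frame of tray3 between -0.129 and 0.129 m and y of spice_jar in the frame of tray3 between -0.042 and 0.042 m and z of spice_jar in the frame of tray3 between 0.002 and 0.01 m and x of timer in the frame of tray3 between -0.129 and 0.129 m and y of timer in the frame of tray3 between -0.042 and 0.042 m and z of timer in the frame of tray3 between 0.002 and 0.01 m and x of square_cutter in the frame of tray2 between -0.086 and 0.086 m and y of square_cutter in the frame of tray2 between -0.042 and 0.042 m and z of square_cutter in the frame of tray2 between 0.002 and 0.01 m and x of mill in the frame of tray2 between -0.086 and 0.086 m and y of mill in the frame of tray2 between -0.042 and 0.042 m and z of mill in the frame of tray2 between 0.002 and 0.01 m); the robot touches nothing.
It fails at once if the large cutter is pushed more than 30 mm or tipped (distance of large_cutter from where it was at the start of the episode above 0.03 m or angle between large_cutter's own z axis and vertical above 0.4 rad).
It fails at once if the drinking glass is pushed more than 30 mm or tipped (distance of tumbler from where it was at the start of the episode above 0.03 m or angle between tumbler's own z axis and vertical above 0.4 rad).
It fails at once if the storage jar is pushed more than 30 mm or tipped (distance of storage_jar from where it was at the start of the episode above 0.03 m or angle between storage_jar's own z axis and vertical above 0.4 rad).
It also fails if it takes over 144 s, if anything falls off the work surface, if the arm or the gripper's body presses on something with over 40 N, if the wrist force passes 120 N, or if a joint passes its speed limit or range.

## Working session

There is one attempt and no reset: what is moved stays moved. The work goes in short steps, Python scripts to look and compute and a tool call to move; the robot and the scene stay as the last step left them, time stands still between calls to the robot, and variables do not carry over. Pictures are saved under pics/ and viewed, about 12 in all and at most 16, crops included, and the job is handed in when it is done.

Besides the shell and the picture viewer there is one more tool, called as name([rows], argument=value, ...), one row to a line, values as JSON. step_arm: Moves the arm, as the interface text tells. Its arguments: {"type":"object","properties":{"steps":{"type":"array"}},"required":["steps"]}

```bash
ls; mkdir -p pics; python3 - <<'E'
from bench import *
import cv2,numpy as np
o=get_obs();print(o)
for n in("top","side"):
    p,d=snapshot(n);cv2.imwrite(f"pics/{n}0.png",p[:,:,::-1]);c=camera_model(n);print(n,c)
E
```

```text
pics
{'time': 0.0, 'joint_positions': array([ 1.08290391e+00,  8.79116416e-02,  1.37221194e+00, -1.12295070e-05,
        1.68359429e+00, -1.03098895e-01]), 'qvel': array([ 0.00209915,  0.0002496 , -0.00042533,  0.00103164, -0.00021954,
       -0.00099843]), 'joint_torque': array([-1.79577869e-04, -3.40177310e+01, -3.02425039e+01,  7.19224149e-02,
        3.29249678e-02, -1.76802346e-04]), 'tool_pos': array([0.2062145 , 0.50931708, 0.21234932]), 'ee_rot': array([-3.13947757e+00, -2.07618198e-04,  2.75679766e+00]), 'wrist_force': array([-0.5734373 , -0.38533457, -0.89769238]), 'wrist_torque': array([ 0.02697139, -0.06038787,  0.0176467 ]), 'width': 0.09425197827130247}
top {'intrinsics': array([[361.930583  ,   0.        , 257.91852621],
       [  0.        , 361.930583  , 190.85014774],
       [  0.        ,   0.        ,   1.        ]]), 'origin': array([0.41024383, 0.00298393, 0.77705187]), 'orientation': array([-3.01289858,  0.01993707, -1.59093605])}
side {'intrinsics': array([[447.21691046,   0.        , 255.63219723],
       [  0.        , 447.21691046, 182.46733942],
       [  0.        ,   0.        ,   1.        ]]), 'origin': array([0.4186626 , 0.62487999, 0.81948537]), 'orientation': array([-2.4637259 , -0.01919621, -2.99458563])}
```

View pics/top0.png

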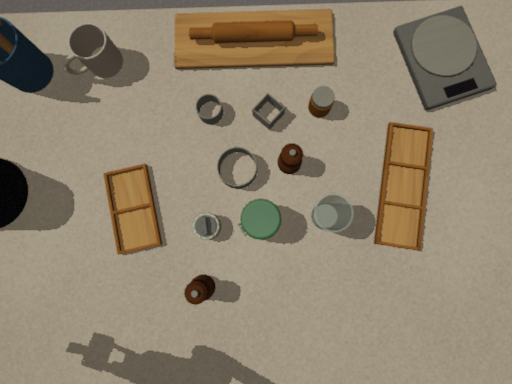

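View pics/side0.png

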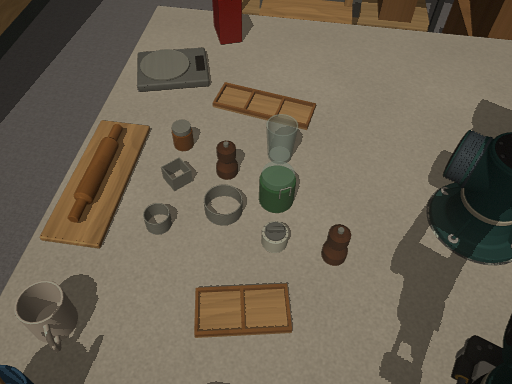

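The top view has image right = −y and image up = +x. From left to right it shows:
- two-bay tray (133,208)
- round cutter (209,109)
- square cutter (268,111)
- spice jar (321,102)
- large cutter (238,168)
- right mill (290,158), which is the target, and decoy mill (200,290)
- timer (206,226)
- storage jar (261,219)
- tumbler (332,213)
- three-bay tray (404,186)

The side view agrees.

```bash
cat > h.py <<'E'
from bench import *
import cv2,numpy as np
from scipy.spatial.transform import Rotation as R
from scipy.optimize import least_squares
def cloud(n,d):
    c=camera_model(n);K=c["intrinsics"];v,u=np.mgrid[:384,:512]
    P=np.stack([(u-K[0,2])/K[0,0]*d,(v-K[1,2])/K[1,1]*d,d],-1)
    return P@R.from_euler("xyz",c["orientation"]).as_matrix().T+c["origin"]
def circ(xy,r):
    f=lambda p:np.hypot(*(xy-p).T)-r
    return least_squares(f,xy.mean(0),loss="soft_l1",f_scale=.001)
E
python3 - <<'E'
from h import *
names="tray3 tray2 round_cutter square_cutter spice_jar timer mill large_cutter tumbler storage_jar".split()
for n in("top","side"):
    p,d=snapshot(n);W=cloud(n,d)
    t=W[(d>0)&(abs(W[...,2])<.012)&(abs(W[...,1])<.4)];print(n,"table z",np.median(t[:,2]))
    for q in names:
        for s in silhouettes(n,q)[:3]:
            if s["confidence"]<.3: continue
            m=cv2.erode(s["pixels"].astype(np.uint8),np.ones((2,2)))>0
            P=W[m&(d>0)];P=P[P[:,2]>.004]
            if len(P)<10: continue
            zt=np.percentile(P[:,2],97)
            T=P[P[:,2]>zt-.006][:,:2]
            (c,sz,a)=cv2.minAreaRect((T*1000).astype(np.float32))
            hull=cv2.minEnclosingCircle((T*1000).astype(np.float32))
            print(q,round(s["confidence"],2),np.round(s["rect"]),"ztop",round(zt,3),"med",np.round(np.median(T,0),3),"rect",np.round(c,1),np.round(sz,1),round(a,1),"circ",np.round(hull[0],1),round(hull[1],1))
E
```

```text
top table z -0.0006040345426074345
tray3 0.91 [101. 163. 160. 253.] ztop 0.017 med [0.477 0.282] rect [478.7 287.1] [176.7  93.3] 11.8 circ [478.8 285.5] 97.4
tray3 0.7 [373. 124. 432. 250.] ztop 0.017 med [ 0.507 -0.294] rect [ 516.4 -292.8] [ 94.  263.5] 79.7 circ [ 515.3 -291.1] 137.3
tray2 0.91 [101. 163. 160. 253.] ztop 0.017 med [0.477 0.282] rect [478.7 287.1] [176.7  93.3] 11.8 circ [478.8 285.5] 97.4
tray2 0.7 [373. 124. 432. 250.] ztop 0.017 med [ 0.507 -0.294] rect [ 516.4 -292.8] [ 94.  263.5] 79.7 circ [ 515.3 -291.1] 137.3
round_cutter 0.94 [194.  95. 225. 124.] ztop 0.038 med [0.692 0.119] rect [690.3 120.3] [48.3 54.2] 83.4 circ [690.3 119.4] 27.5
square_cutter 0.74 [250.  92. 284. 129.] ztop 0.04 med [ 0.678 -0.011] rect [682.1  -8.8] [49.1 50.2] 47.5 circ [682.   -8.3] 33.3
square_cutter 0.32 [195.  99. 224. 123.] ztop 0.04 med [0.7   0.132] rect [690.2 120.5] [51.1 53.5] 88.8 circ [690.2 119.6] 27.5
spice_jar 0.89 [309.  85. 333. 117.] ztop 0.066 med [ 0.694 -0.121] rect [ 693.9 -121.7] [40.7 41.8] 44.0 circ [ 695.1 -121.1] 22.0
timer 0.63 [192. 214. 222. 242.] zto
[... 1828 characters left out ...]
d [0.438 0.125] rect [438.1 124.6] [32.8 10. ] 8.6 circ [438.  124.5] 16.9
mill 0.83 [215. 142. 240. 180.] ztop 0.096 med [ 0.572 -0.048] rect [569.7 -47.5] [29. 25.] 12.3 circ [571.4 -49.1] 15.9
mill 0.57 [322. 225. 349. 269.] ztop 0.097 med [0.312 0.139] rect [312.7 137.2] [27.8 28.2] 64.0 circ [312.  138.5] 16.2
large_cutter 0.9 [205. 184. 239. 226.] ztop 0.04 med [0.555 0.077] rect [559.   60.3] [78.7 83.2] 9.7 circ [559.5  61. ] 42.2
tumbler 0.56 [264. 114. 298. 160.] ztop 0.106 med [ 0.451 -0.108] rect [ 453.9 -121.7] [72.7 69.1] 76.7 circ [ 455.8 -123.5] 38.0
storage_jar 0.94 [258. 159. 296. 213.] ztop 0.098 med [0.446 0.017] rect [446.2  14.4] [70.  66.3] 78.9 circ [443.6  17. ] 37.7
```

step_arm([
  {"jaw": 0.8,"tx": -0.359,"ty": -0.269,"tz": 0,"az": -0.385},
  {"jaw": 0.8,"tx": -0.359,"ty": -0.269,"tz": 0,"az": -0.385},
  {"jaw": 0.8,"tx": -0.359,"ty": -0.269,"tz": 0,"az": -0.385},
  {"jaw": 0.8,"tx": -0.359,"ty": -0.269,"tz": 0,"az": -0.385},
  {"jaw": 0.8,"tx": -0.359,"ty": -0.269,"tz": 0,"az": -0.385},
  {"jaw": 0.8,"tx": -0.359,"ty": -0.269,"tz": 0,"az": -0.385},
  {"jaw": 0.8,"tx": -0.359,"ty": -0.269,"tz": 0,"az": -0.385},
  {"jaw": 0.8,"tx": -0.359,"ty": -0.269,"tz": 0,"az": -0.385},
])

```text
invalid input
```

step_arm([
  {"jaw": 0.8},
  {"jaw": 0.8},
])

```text
invalid input
```

All seven fields seem to be required.

step_arm([
  {"jaw": 0.8,"tx": -0.359,"ty": -0.269,"tz": 0,"ax": 0,"ay": 0,"az": -0.385},
  {"jaw": 0.8,"tx": -0.359,"ty": -0.269,"tz": 0,"ax": 0,"ay": 0,"az": -0.385},
  {"jaw": 0.8,"tx": -0.359,"ty": -0.269,"tz": 0,"ax": 0,"ay": 0,"az": -0.385},
  {"jaw": 0.8,"tx": -0.359,"ty": -0.269,"tz": 0,"ax": 0,"ay": 0,"az": -0.385},
  {"jaw": 0.8,"tx": -0.359,"ty": -0.269,"tz": 0,"ax": 0,"ay": 0,"az": -0.385},
  {"jaw": 0.8,"tx": -0.359,"ty": -0.269,"tz": 0,"ax": 0,"ay": 0,"az": -0.385},
  {"jaw": 0.8,"tx": -0.359,"ty": -0.269,"tz": 0,"ax": 0,"ay": 0,"az": -0.385},
  {"jaw": 0.8,"tx": -0.359,"ty": -0.269,"tz": 0,"ax": 0,"ay": 0,"az": -0.385},
])

```text
time: 2.0
tool_pos: [0.4104, 0.1713, 0.2139]
ee_rot: [3.141, 0.001, -3.141]
wrist_force: [0.9, 0.5, 0.3]
width: 0.0752
```

step_arm([
  {"jaw": 0.8,"tx": -0.0275,"ty": -0.0465,"tz": 0,"ax": 0,"ay": 0,"az": 0},
  {"jaw": 0.8,"tx": -0.0275,"ty": -0.0465,"tz": 0.03,"ax": 0,"ay": 0,"az": 0},
  {"jaw": 0.8,"tx": -0.0275,"ty": -0.0465,"tz": 0.08,"ax": 0,"ay": 0,"az": 0},
  {"jaw": 0.8,"tx": -0.0275,"ty": -0.0465,"tz": 0.12,"ax": 0,"ay": 0,"az": 0},
  {"jaw": 0.8,"tx": -0.0275,"ty": -0.0465,"tz": 0.15,"ax": 0,"ay": 0,"az": 0},
  {"jaw": 0.8,"tx": -0.0275,"ty": -0.0465,"tz": 0.175,"ax": 0,"ay": 0,"az": 0},
  {"jaw": 0.8,"tx": -0.0275,"ty": -0.0465,"tz": 0.192,"ax": 0,"ay": 0,"az": 0},
  {"jaw": 0.8,"tx": -0.0275,"ty": -0.0465,"tz": 0.192,"ax": 0,"ay": 0,"az": 0},
])

```text
time: 2.8
tool_pos: [0.4357, 0.1245, 0.0191]
ee_rot: [-3.141, -0.005, -3.141]
wrist_force: [-0.4, -1.2, -0.7]
width: 0.075
```

step_arm([
  {"jaw": 0.4,"tx": -0.002,"ty": 0,"tz": -0.003,"ax": 0,"ay": 0,"az": 0},
  {"jaw": 0.4,"tx": -0.002,"ty": 0,"tz": -0.003,"ax": 0,"ay": 0,"az": 0},
  {"jaw": 0.4,"tx": -0.002,"ty": 0,"tz": -0.003,"ax": 0,"ay": 0,"az": 0},
  {"jaw": 0.4,"tx": -0.002,"ty": 0,"tz": -0.003,"ax": 0,"ay": 0,"az": 0},
  {"jaw": 0.4,"tx": -0.002,"ty": 0,"tz": -0.003,"ax": 0,"ay": 0,"az": 0},
  {"jaw": 0.4,"tx": -0.002,"ty": 0,"tz": -0.003,"ax": 0,"ay": 0,"az": 0},
])

```text
time: 3.4
tool_pos: [0.439, 0.1247, 0.0237]
ee_rot: [3.142, -0.002, -3.141]
wrist_force: [0.3, -0.2, 6.4]
width: 0.0551
```

step_arm([
  {"jaw": 0.4,"tx": 0,"ty": 0,"tz": -0.03,"ax": 0,"ay": 0,"az": 0},
  {"jaw": 0.4,"tx": 0,"ty": 0,"tz": -0.07,"ax": 0,"ay": 0,"az": 0},
  {"jaw": 0.4,"tx": 0,"ty": 0,"tz": -0.12,"ax": 0,"ay": 0,"az": 0},
  {"jaw": 0.4,"tx": 0,"ty": 0,"tz": -0.16,"ax": 0,"ay": 0,"az": 0},
  {"jaw": 0.4,"tx": 0.002,"ty": -0.03,"tz": -0.18,"ax": 0,"ay": 0,"az": 0},
  {"jaw": 0.4,"tx": 0.003,"ty": -0.07,"tz": -0.18,"ax": 0,"ay": 0,"az": 0},
  {"jaw": 0.4,"tx": 0.005,"ty": -0.12,"tz": -0.18,"ax": 0,"ay": 0,"az": 0},
  {"jaw": 0.4,"tx": 0.005,"ty": -0.16,"tz": -0.18,"ax": 0,"ay": 0,"az": 0},
])

```text
time: 4.2
tool_pos: [0.4335, -0.037, 0.2034]
ee_rot: [-3.141, -0.002, -3.141]
wrist_force: [0.3, 0.3, -1.8]
width: 0.0553
```

step_arm([
  {"jaw": 0.4,"tx": 0.0015,"ty": -0.045,"tz": 0,"ax": 0,"ay": 0,"az": 0},
  {"jaw": 0.4,"tx": 0.0015,"ty": -0.095,"tz": 0,"ax": 0,"ay": 0,"az": 0},
  {"jaw": 0.4,"tx": 0.0015,"ty": -0.145,"tz": 0,"ax": 0,"ay": 0,"az": 0},
  {"jaw": 0.4,"tx": 0.0015,"ty": -0.19,"tz": 0,"ax": 0,"ay": 0,"az": 0},
  {"jaw": 0.4,"tx": 0.0015,"ty": -0.225,"tz": 0,"ax": 0,"ay": 0,"az": 0},
  {"jaw": 0.4,"tx": 0.0015,"ty": -0.24,"tz": 0.02,"ax": 0,"ay": 0,"az": 0},
  {"jaw": 0.4,"tx": 0.0015,"ty": -0.24,"tz": 0.06,"ax": 0,"ay": 0,"az": 0},
  {"jaw": 0.4,"tx": 0.0015,"ty": -0.24,"tz": 0.1,"ax": 0,"ay": 0,"az": 0},
])

```text
time: 5.0
tool_pos: [0.4318, -0.2779, 0.1023]
ee_rot: [-3.141, -0.001, 3.141]
wrist_force: [-0.1, -1.0, -1.9]
width: 0.0554
```

step_arm([
  {"jaw": 0.4,"tx": 0,"ty": 0.001,"tz": 0.035,"ax": 0,"ay": 0,"az": 0},
  {"jaw": 0.4,"tx": 0,"ty": 0.001,"tz": 0.055,"ax": 0,"ay": 0,"az": 0},
  {"jaw": 0.4,"tx": 0,"ty": 0.001,"tz": 0.066,"ax": 0,"ay": 0,"az": 0},
  {"jaw": 0.4,"tx": 0,"ty": 0.001,"tz": 0.072,"ax": 0,"ay": 0,"az": 0},
  {"jaw": 0.4,"tx": 0,"ty": 0.001,"tz": 0.072,"ax": 0,"ay": 0,"az": 0},
  {"jaw": 0.4,"tx": 0,"ty": 0.001,"tz": 0.072,"ax": 0,"ay": 0,"az": 0},
])

```text
time: 5.6
tool_pos: [0.4326, -0.2776, 0.0315]
ee_rot: [-3.139, 0.001, 3.141]
wrist_force: [-0.4, 0.1, -1.6]
width: 0.0551
```

step_arm([
  {"jaw": 0.4,"tx": 0,"ty": 0,"tz": 0.002,"ax": 0,"ay": 0,"az": 0},
  {"jaw": 0.4,"tx": 0,"ty": 0,"tz": 0.002,"ax": 0,"ay": 0,"az": 0},
  {"jaw": 0.8,"tx": 0,"ty": 0,"tz": 0.002,"ax": 0,"ay": 0,"az": 0},
  {"jaw": 0.8,"tx": 0,"ty": 0,"tz": 0.002,"ax": 0,"ay": 0,"az": 0},
  {"jaw": 0.8,"tx": 0,"ty": 0,"tz": 0,"ax": 0,"ay": 0,"az": 0},
  {"jaw": 0.8,"tx": 0,"ty": 0,"tz": -0.04,"ax": 0,"ay": 0,"az": 0},
  {"jaw": 0.8,"tx": 0,"ty": 0,"tz": -0.09,"ax": 0,"ay": 0,"az": 0},
  {"jaw": 0.8,"tx": 0,"ty": 0,"tz": -0.14,"ax": 0,"ay": 0,"az": 0},
])

```text
time: 6.4
tool_pos: [0.432, -0.2769, 0.1728]
ee_rot: [-3.14, -0.0, 3.141]
wrist_force: [1.3, -1.0, -0.7]
width: 0.0752
```

step_arm([
  {"jaw": 0.8,"tx": -0.04,"ty": 0.024,"tz": -0.02,"ax": 0,"ay": 0,"az": 0},
  {"jaw": 0.8,"tx": -0.08,"ty": 0.048,"tz": -0.03,"ax": 0,"ay": 0,"az": 0},
  {"jaw": 0.8,"tx": -0.12,"ty": 0.072,"tz": -0.03,"ax": 0,"ay": 0,"az": 0},
  {"jaw": 0.8,"tx": -0.16,"ty": 0.096,"tz": -0.03,"ax": 0,"ay": 0,"az": 0},
  {"jaw": 0.8,"tx": -0.2,"ty": 0.12,"tz": -0.03,"ax": 0,"ay": 0,"az": 0},
  {"jaw": 0.8,"tx": -0.24,"ty": 0.144,"tz": -0.02,"ax": 0,"ay": 0,"az": 0},
  {"jaw": 0.8,"tx": -0.263,"ty": 0.157,"tz": 0,"ax": 0,"ay": 0,"az": 0},
  {"jaw": 0.8,"tx": -0.263,"ty": 0.157,"tz": 0.02,"ax": 0,"ay": 0,"az": 0},
])

```text
time: 7.2
tool_pos: [0.698, -0.1173, 0.151]
ee_rot: [-3.141, 0.001, -3.139]
wrist_force: [0.4, -0.5, -0.7]
width: 0.0753
```

```bash
python3 - <<'E'
from h import *
o=get_obs();print(o["tool_pos"],o["ee_rot"],o["time"])
p,d=snapshot("side");cv2.imwrite("pics/s1.png",p[:,:,::-1])
E
```

```text
[ 0.69798902 -0.11733773  0.15103608] [-3.14079891e+00  9.53333393e-04 -3.13855873e+00] 7.2
```

View pics/s1.png

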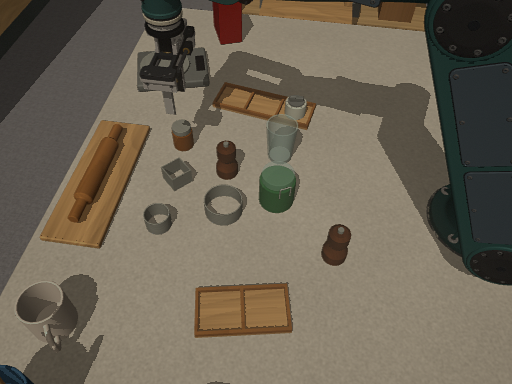

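The timer stands in the near bay at (295,108), nothing else has moved, and the gripper is above the spice jar at (182,135).

step_arm([
  {"jaw": 0.8,"tx": 0.003,"ty": -0.003,"tz": 0.03,"ax": 0,"ay": 0,"az": 0},
  {"jaw": 0.8,"tx": 0.003,"ty": -0.003,"tz": 0.07,"ax": 0,"ay": 0,"az": 0},
  {"jaw": 0.8,"tx": 0.003,"ty": -0.003,"tz": 0.1,"ax": 0,"ay": 0,"az": 0},
  {"jaw": 0.8,"tx": 0.003,"ty": -0.003,"tz": 0.12,"ax": 0,"ay": 0,"az": 0},
  {"jaw": 0.8,"tx": 0.003,"ty": -0.003,"tz": 0.127,"ax": 0,"ay": 0,"az": 0},
  {"jaw": 0.8,"tx": 0.003,"ty": -0.003,"tz": 0.127,"ax": 0,"ay": 0,"az": 0},
])

```text
time: 7.85
tool_pos: [0.6901, -0.1212, 0.0185]
ee_rot: [3.141, -0.01, -3.14]
wrist_force: [-0.0, 0.2, -0.2]
width: 0.0755
```

step_arm([
  {"jaw": 0.4,"tx": 0,"ty": 0,"tz": 0,"ax": 0,"ay": 0,"az": 0},
  {"jaw": 0.4,"tx": 0,"ty": 0,"tz": 0,"ax": 0,"ay": 0,"az": 0},
  {"jaw": 0.4,"tx": 0,"ty": 0,"tz": 0,"ax": 0,"ay": 0,"az": 0},
  {"jaw": 0.4,"tx": 0,"ty": 0,"tz": 0,"ax": 0,"ay": 0,"az": 0},
  {"jaw": 0.4,"tx": 0,"ty": 0,"tz": 0,"ax": 0,"ay": 0,"az": 0},
  {"jaw": 0.4,"tx": 0,"ty": 0,"tz": 0,"ax": 0,"ay": 0,"az": 0},
  {"jaw": 0.4,"tx": 0,"ty": 0,"tz": 0,"ax": 0,"ay": 0,"az": 0},
])

```text
time: 8.55
tool_pos: [0.6909, -0.1216, 0.0201]
ee_rot: [-3.142, -0.007, -3.14]
wrist_force: [-0.3, -1.3, 5.6]
width: 0.0491
```

step_arm([
  {"jaw": 0.4,"tx": 0,"ty": 0,"tz": -0.03,"ax": 0,"ay": 0,"az": 0},
  {"jaw": 0.4,"tx": 0,"ty": 0,"tz": -0.07,"ax": 0,"ay": 0,"az": 0},
  {"jaw": 0.4,"tx": 0,"ty": 0,"tz": -0.11,"ax": 0,"ay": 0,"az": 0},
  {"jaw": 0.4,"tx": 0.01,"ty": -0.02,"tz": -0.13,"ax": 0,"ay": 0,"az": 0},
  {"jaw": 0.4,"tx": 0.03,"ty": -0.06,"tz": -0.13,"ax": 0,"ay": 0,"az": 0},
  {"jaw": 0.4,"tx": 0.05,"ty": -0.1,"tz": -0.13,"ax": 0,"ay": 0,"az": 0},
  {"jaw": 0.4,"tx": 0.07,"ty": -0.14,"tz": -0.13,"ax": 0,"ay": 0,"az": 0},
  {"jaw": 0.4,"tx": 0.093,"ty": -0.187,"tz": -0.13,"ax": 0,"ay": 0,"az": 0},
])

```text
time: 9.35
tool_pos: [0.5989, -0.3067, 0.1491]
ee_rot: [3.139, -0.009, -3.139]
wrist_force: [0.7, -1.5, -1.1]
width: 0.0494
```

step_arm([
  {"jaw": 0.4,"tx": 0,"ty": 0,"tz": 0,"ax": 0,"ay": 0,"az": 0},
  {"jaw": 0.4,"tx": 0,"ty": 0,"tz": 0,"ax": 0,"ay": 0,"az": 0},
])

```text
time: 9.55
tool_pos: [0.5976, -0.3074, 0.1472]
ee_rot: [3.137, -0.012, -3.142]
wrist_force: [0.7, -0.3, -1.8]
width: 0.0494
```

step_arm([
  {"jaw": 0.4,"tx": 0,"ty": 0,"tz": 0.04,"ax": 0,"ay": 0,"az": 0},
  {"jaw": 0.4,"tx": 0,"ty": 0,"tz": 0.075,"ax": 0,"ay": 0,"az": 0},
  {"jaw": 0.4,"tx": 0,"ty": 0,"tz": 0.1,"ax": 0,"ay": 0,"az": 0},
  {"jaw": 0.4,"tx": 0,"ty": 0,"tz": 0.113,"ax": 0,"ay": 0,"az": 0},
  {"jaw": 0.4,"tx": 0,"ty": 0,"tz": 0.119,"ax": 0,"ay": 0,"az": 0},
  {"jaw": 0.4,"tx": 0,"ty": 0,"tz": 0.119,"ax": 0,"ay": 0,"az": 0},
  {"jaw": 0.4,"tx": 0,"ty": 0,"tz": 0.119,"ax": 0,"ay": 0,"az": 0},
])

```text
time: 10.25
tool_pos: [0.5976, -0.3072, 0.0301]
ee_rot: [3.139, -0.008, -3.141]
wrist_force: [-0.1, 0.4, -1.3]
width: 0.0487
```

step_arm([
  {"jaw": 0.4,"tx": 0,"ty": 0,"tz": 0.002,"ax": 0,"ay": 0,"az": 0},
  {"jaw": 0.4,"tx": 0,"ty": 0,"tz": 0.003,"ax": 0,"ay": 0,"az": 0},
  {"jaw": 0.62,"tx": 0,"ty": 0,"tz": 0.003,"ax": 0,"ay": 0,"az": 0},
  {"jaw": 0.62,"tx": 0,"ty": 0,"tz": 0.003,"ax": 0,"ay": 0,"az": 0},
  {"jaw": 0.62,"tx": 0,"ty": 0,"tz": 0,"ax": 0,"ay": 0,"az": 0},
  {"jaw": 0.62,"tx": 0,"ty": 0,"tz": -0.04,"ax": 0,"ay": 0,"az": 0},
  {"jaw": 0.8,"tx": 0,"ty": 0,"tz": -0.09,"ax": 0,"ay": 0,"az": 0},
  {"jaw": 0.8,"tx": 0,"ty": 0,"tz": -0.14,"ax": 0,"ay": 0,"az": 0},
])

```text
time: 11.05
tool_pos: [0.5983, -0.3073, 0.1713]
ee_rot: [3.138, -0.01, -3.141]
wrist_force: [0.4, -0.3, 0.2]
width: 0.0709
```

step_arm([
  {"jaw": 0.8,"tx": -0.01,"ty": 0.048,"tz": -0.02,"ax": 0,"ay": -0.01,"az": 0},
  {"jaw": 0.8,"tx": -0.02,"ty": 0.096,"tz": -0.03,"ax": 0,"ay": -0.01,"az": 0},
  {"jaw": 0.8,"tx": -0.03,"ty": 0.144,"tz": -0.03,"ax": 0,"ay": -0.01,"az": 0},
  {"jaw": 0.8,"tx": -0.04,"ty": 0.19,"tz": -0.03,"ax": 0,"ay": -0.01,"az": 0},
  {"jaw": 0.8,"tx": -0.05,"ty": 0.238,"tz": -0.03,"ax": 0,"ay": -0.01,"az": 0},
  {"jaw": 0.8,"tx": -0.06,"ty": 0.286,"tz": -0.03,"ax": 0,"ay": -0.01,"az": 0},
  {"jaw": 0.8,"tx": -0.07,"ty": 0.334,"tz": -0.03,"ax": 0,"ay": -0.01,"az": 0},
  {"jaw": 0.8,"tx": -0.08,"ty": 0.38,"tz": -0.03,"ax": 0,"ay": -0.01,"az": 0},
])

```text
time: 11.85
tool_pos: [0.6786, 0.0748, 0.2027]
ee_rot: [3.138, 0.002, -3.141]
wrist_force: [1.5, -0.1, 1.2]
width: 0.0752
```

step_arm([
  {"jaw": 0.8,"tx": -0.0115,"ty": 0.0447,"tz": 0,"ax": 0,"ay": 0,"az": 0},
  {"jaw": 0.8,"tx": -0.0115,"ty": 0.0447,"tz": 0.03,"ax": 0,"ay": 0,"az": 0},
  {"jaw": 0.8,"tx": -0.0115,"ty": 0.0447,"tz": 0.07,"ax": 0,"ay": 0,"az": 0},
  {"jaw": 0.8,"tx": -0.0115,"ty": 0.0447,"tz": 0.11,"ax": 0,"ay": 0,"az": 0},
  {"jaw": 0.8,"tx": -0.0115,"ty": 0.0447,"tz": 0.14,"ax": 0,"ay": 0,"az": 0},
  {"jaw": 0.8,"tx": -0.0115,"ty": 0.0447,"tz": 0.165,"ax": 0,"ay": 0,"az": 0},
  {"jaw": 0.8,"tx": -0.0115,"ty": 0.0447,"tz": 0.178,"ax": 0,"ay": 0,"az": 0},
  {"jaw": 0.8,"tx": -0.0115,"ty": 0.0447,"tz": 0.178,"ax": 0,"ay": 0,"az": 0},
])

```text
time: 12.65
tool_pos: [0.6889, 0.1199, 0.0225]
ee_rot: [3.138, -0.003, -3.141]
wrist_force: [-0.0, -0.3, 0.7]
width: 0.0753
```

```bash
python3 - <<'E'
from h import *
p,d=snapshot("side");cv2.imwrite("pics/s2.png",cv2.resize(p[60:260,80:340,::-1],None,fx=3,fy=3))
o=get_obs();print(o["tool_pos"],o["ee_rot"],o["time"])
E
```

```text
[0.69021499 0.12003543 0.02467728] [ 3.13811716e+00  7.39684285e-04 -3.14089149e+00] 12.7
```

View pics/s2.png

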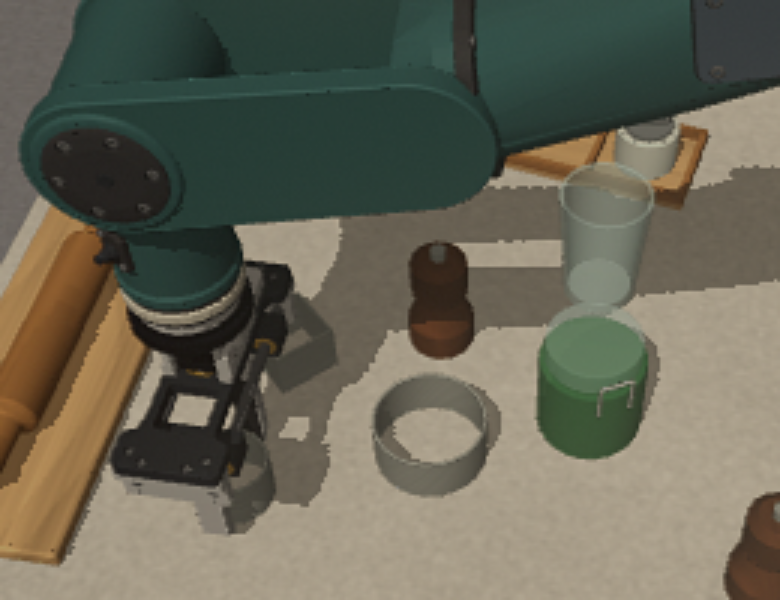

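The jaws straddle the round cutter at (250,480) in the crop. I'll close them and lift.

step_arm([
  {"jaw": 0.4,"tx": 0,"ty": 0,"tz": 0.002,"ax": 0,"ay": 0,"az": 0},
  {"jaw": 0.4,"tx": 0,"ty": 0,"tz": 0.002,"ax": 0,"ay": 0,"az": 0},
  {"jaw": 0.4,"tx": 0,"ty": 0,"tz": 0.002,"ax": 0,"ay": 0,"az": 0},
  {"jaw": 0.4,"tx": 0,"ty": 0,"tz": 0.002,"ax": 0,"ay": 0,"az": 0},
  {"jaw": 0.4,"tx": 0,"ty": 0,"tz": 0.002,"ax": 0,"ay": 0,"az": 0},
  {"jaw": 0.4,"tx": 0,"ty": 0,"tz": 0.002,"ax": 0,"ay": 0,"az": 0},
])

```text
time: 13.3
tool_pos: [0.6913, 0.12, 0.0246]
ee_rot: [3.138, 0.004, -3.141]
wrist_force: [0.2, -1.0, 5.8]
width: 0.0558
```

step_arm([
  {"jaw": 0.4,"tx": 0,"ty": 0,"tz": -0.03,"ax": 0,"ay": 0,"az": 0},
  {"jaw": 0.4,"tx": 0,"ty": 0,"tz": -0.07,"ax": 0,"ay": 0,"az": 0},
  {"jaw": 0.4,"tx": 0,"ty": 0,"tz": -0.12,"ax": 0,"ay": 0,"az": 0},
  {"jaw": 0.4,"tx": 0,"ty": 0,"tz": -0.16,"ax": 0,"ay": 0,"az": 0},
  {"jaw": 0.4,"tx": 0.015,"ty": -0.035,"tz": -0.175,"ax": 0,"ay": 0,"az": 0},
  {"jaw": 0.4,"tx": 0.033,"ty": -0.078,"tz": -0.175,"ax": 0,"ay": 0,"az": 0},
  {"jaw": 0.4,"tx": 0.051,"ty": -0.12,"tz": -0.175,"ax": 0,"ay": 0,"az": 0},
  {"jaw": 0.4,"tx": 0.068,"ty": -0.16,"tz": -0.175,"ax": 0,"ay": 0,"az": 0},
])

```text
time: 14.1
tool_pos: [0.6215, -0.0419, 0.1982]
ee_rot: [3.138, 0.003, -3.14]
wrist_force: [0.3, -0.9, -0.5]
width: 0.0557
```

step_arm([
  {"jaw": 0.4,"tx": 0.018,"ty": -0.043,"tz": 0,"ax": 0,"ay": 0,"az": 0},
  {"jaw": 0.4,"tx": 0.036,"ty": -0.086,"tz": 0,"ax": 0,"ay": 0,"az": 0},
  {"jaw": 0.4,"tx": 0.054,"ty": -0.129,"tz": 0,"ax": 0,"ay": 0,"az": 0},
  {"jaw": 0.4,"tx": 0.072,"ty": -0.172,"tz": 0,"ax": 0,"ay": 0,"az": 0},
  {"jaw": 0.4,"tx": 0.09,"ty": -0.215,"tz": 0,"ax": 0,"ay": 0,"az": 0},
  {"jaw": 0.4,"tx": 0.1055,"ty": -0.2505,"tz": 0,"ax": 0,"ay": 0,"az": 0},
  {"jaw": 0.4,"tx": 0.1055,"ty": -0.2505,"tz": 0.03,"ax": 0,"ay": 0,"az": 0},
  {"jaw": 0.4,"tx": 0.1055,"ty": -0.2505,"tz": 0.07,"ax": 0,"ay": 0,"az": 0},
])

```text
time: 14.9
tool_pos: [0.5171, -0.2947, 0.1285]
ee_rot: [3.141, 0.008, 3.14]
wrist_force: [0.4, 0.3, -0.3]
width: 0.0561
```

step_arm([
  {"jaw": 0.4,"tx": 0,"ty": 0,"tz": 0,"ax": 0,"ay": 0,"az": 0},
])

```text
time: 15.0
tool_pos: [0.5128, -0.2921, 0.1205]
ee_rot: [3.132, -0.005, 3.139]
wrist_force: [-0.9, -0.5, -2.4]
width: 0.056
```

step_arm([
  {"jaw": 0.4,"tx": -0.002,"ty": 0,"tz": 0.03,"ax": 0,"ay": 0,"az": 0},
  {"jaw": 0.4,"tx": -0.002,"ty": 0,"tz": 0.06,"ax": 0,"ay": 0,"az": 0},
  {"jaw": 0.4,"tx": -0.002,"ty": 0,"tz": 0.078,"ax": 0,"ay": 0,"az": 0},
  {"jaw": 0.4,"tx": -0.002,"ty": 0,"tz": 0.088,"ax": 0,"ay": 0,"az": 0},
  {"jaw": 0.4,"tx": -0.002,"ty": 0,"tz": 0.088,"ax": 0,"ay": 0,"az": 0},
  {"jaw": 0.4,"tx": -0.002,"ty": 0,"tz": 0.088,"ax": 0,"ay": 0,"az": 0},
])

```text
time: 15.6
tool_pos: [0.5154, -0.2918, 0.0343]
ee_rot: [3.133, -0.002, 3.139]
wrist_force: [0.4, 0.3, -0.2]
width: 0.0559
```

step_arm([
  {"jaw": 0.4,"tx": 0,"ty": 0,"tz": 0.002,"ax": 0.008,"ay": 0,"az": 0},
  {"jaw": 0.4,"tx": 0,"ty": 0,"tz": 0.004,"ax": 0.008,"ay": 0,"az": 0},
  {"jaw": 0.4,"tx": 0,"ty": 0,"tz": 0.004,"ax": 0.008,"ay": 0,"az": 0},
  {"jaw": 0.8,"tx": 0,"ty": 0,"tz": 0.004,"ax": 0.008,"ay": 0,"az": 0},
  {"jaw": 0.8,"tx": 0,"ty": 0,"tz": 0.003,"ax": 0.008,"ay": 0,"az": 0},
  {"jaw": 0.8,"tx": 0,"ty": 0,"tz": -0.04,"ax": 0.008,"ay": 0,"az": 0},
  {"jaw": 0.8,"tx": 0,"ty": 0,"tz": -0.09,"ax": 0.008,"ay": 0,"az": 0},
  {"jaw": 0.8,"tx": 0,"ty": 0,"tz": -0.14,"ax": 0.008,"ay": 0,"az": 0},
])

```text
time: 16.4
tool_pos: [0.5153, -0.2927, 0.1754]
ee_rot: [3.14, -0.004, 3.139]
wrist_force: [1.4, 0.0, 0.0]
width: 0.0751
```

step_arm([
  {"jaw": 0.8,"tx": -0.024,"ty": 0.041,"tz": -0.03,"ax": 0,"ay": 0,"az": 0.1},
  {"jaw": 0.8,"tx": -0.048,"ty": 0.082,"tz": -0.03,"ax": 0,"ay": 0,"az": 0.22},
  {"jaw": 0.8,"tx": -0.072,"ty": 0.123,"tz": -0.03,"ax": 0,"ay": 0,"az": 0.34},
  {"jaw": 0.8,"tx": -0.096,"ty": 0.164,"tz": -0.03,"ax": 0,"ay": 0,"az": 0.46},
  {"jaw": 0.8,"tx": -0.12,"ty": 0.205,"tz": -0.03,"ax": 0,"ay": 0,"az": 0.58},
  {"jaw": 0.8,"tx": -0.144,"ty": 0.246,"tz": -0.03,"ax": 0,"ay": 0,"az": 0.7},
  {"jaw": 0.8,"tx": -0.167,"ty": 0.284,"tz": -0.03,"ax": 0,"ay": 0,"az": 0.756},
  {"jaw": 0.8,"tx": -0.167,"ty": 0.284,"tz": -0.02,"ax": 0,"ay": 0,"az": 0.756},
])

```text
time: 17.2
tool_pos: [0.6855, -0.0035, 0.1958]
ee_rot: [3.139, -0.002, 2.389]
wrist_force: [-0.2, -0.3, 0.4]
width: 0.0751
```

step_arm([
  {"jaw": 0.8,"tx": 0,"ty": 0,"tz": 0.0,"ax": 0,"ay": 0,"az": 0},
])

```text
time: 17.3
tool_pos: [0.6849, -0.0029, 0.1934]
ee_rot: [-3.141, -0.005, 2.391]
wrist_force: [-0.5, -0.5, -0.3]
width: 0.0753
```

```bash
python3 - <<'E'
from h import *
p,d=snapshot("top");cv2.imwrite("pics/t3.png",p[:,:,::-1])
o=get_obs();print(o["tool_pos"],o["ee_rot"],o["time"])
E
```

```text
[ 0.68512692 -0.00272406  0.19446395] [ 3.14053106 -0.00440581  2.39104717] 17.35
```

View pics/t3.png

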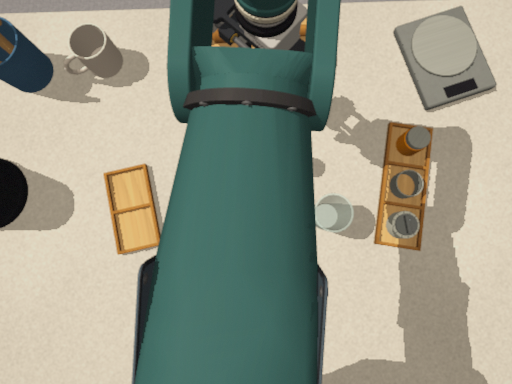

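Top view: spice jar (415,140), round cutter (406,184) and timer (404,224) each stand in their own bay of the three-bay tray. Now down to the square cutter.

step_arm([
  {"jaw": 0.8,"tx": -0.002,"ty": -0.006,"tz": 0.02,"ax": 0,"ay": 0,"az": 0},
  {"jaw": 0.8,"tx": -0.002,"ty": -0.006,"tz": 0.05,"ax": 0,"ay": 0,"az": 0},
  {"jaw": 0.8,"tx": -0.002,"ty": -0.006,"tz": 0.09,"ax": 0,"ay": 0,"az": 0},
  {"jaw": 0.8,"tx": -0.002,"ty": -0.006,"tz": 0.125,"ax": 0,"ay": 0,"az": 0},
  {"jaw": 0.8,"tx": -0.002,"ty": -0.006,"tz": 0.15,"ax": 0,"ay": 0,"az": 0},
  {"jaw": 0.8,"tx": -0.002,"ty": -0.006,"tz": 0.165,"ax": 0,"ay": 0,"az": 0},
  {"jaw": 0.8,"tx": -0.002,"ty": -0.006,"tz": 0.17,"ax": 0,"ay": 0,"az": 0},
  {"jaw": 0.8,"tx": -0.002,"ty": -0.006,"tz": 0.17,"ax": 0,"ay": 0,"az": 0},
])

```text
time: 18.15
tool_pos: [0.6822, -0.0086, 0.025]
ee_rot: [3.14, -0.004, 2.39]
wrist_force: [-0.8, -0.0, 0.3]
width: 0.0751
```

step_arm([
  {"jaw": 0.4,"tx": 0,"ty": 0,"tz": 0,"ax": 0,"ay": 0,"az": 0},
  {"jaw": 0.4,"tx": 0,"ty": 0,"tz": 0,"ax": 0,"ay": 0,"az": 0},
  {"jaw": 0.4,"tx": 0,"ty": 0,"tz": 0,"ax": 0,"ay": 0,"az": 0},
  {"jaw": 0.4,"tx": 0,"ty": 0,"tz": 0,"ax": 0,"ay": 0,"az": 0},
  {"jaw": 0.4,"tx": 0,"ty": 0,"tz": 0,"ax": 0,"ay": 0,"az": 0},
  {"jaw": 0.4,"tx": 0,"ty": 0,"tz": 0,"ax": 0,"ay": 0,"az": 0},
  {"jaw": 0.4,"tx": 0,"ty": 0,"tz": 0,"ax": 0,"ay": 0,"az": 0},
])

```text
time: 18.85
tool_pos: [0.6829, -0.0086, 0.0262]
ee_rot: [3.139, -0.002, 2.39]
wrist_force: [-0.2, -0.0, 5.6]
width: 0.0496
```

step_arm([
  {"jaw": 0.4,"tx": 0,"ty": 0,"tz": -0.03,"ax": 0,"ay": 0,"az": 0},
  {"jaw": 0.4,"tx": 0,"ty": 0,"tz": -0.07,"ax": 0,"ay": 0,"az": 0},
  {"jaw": 0.4,"tx": 0,"ty": 0,"tz": -0.12,"ax": 0,"ay": 0,"az": -0.1},
  {"jaw": 0.4,"tx": 0,"ty": 0,"tz": -0.16,"ax": 0,"ay": 0,"az": -0.23},
  {"jaw": 0.4,"tx": 0.04,"ty": 0.014,"tz": -0.17,"ax": 0,"ay": 0,"az": -0.36},
  {"jaw": 0.4,"tx": 0.08,"ty": 0.0275,"tz": -0.17,"ax": 0,"ay": 0,"az": -0.49},
  {"jaw": 0.4,"tx": 0.12,"ty": 0.041,"tz": -0.17,"ax": 0,"ay": 0,"az": -0.62},
  {"jaw": 0.4,"tx": 0.16,"ty": 0.055,"tz": -0.17,"ax": 0,"ay": 0,"az": -0.752},
])

```text
time: 19.65
tool_pos: [0.6022, 0.1413, 0.1955]
ee_rot: [3.138, -0.002, -3.136]
wrist_force: [0.3, -0.5, -1.1]
width: 0.05
```

step_arm([
  {"jaw": 0.4,"tx": 0,"ty": 0,"tz": 0,"ax": 0,"ay": 0,"az": 0},
])

```text
time: 19.75
tool_pos: [0.5995, 0.1458, 0.195]
ee_rot: [3.136, -0.004, -3.128]
wrist_force: [0.2, -0.0, -1.3]
width: 0.0498
```

step_arm([
  {"jaw": 0.4,"tx": 0.02,"ty": 0.038,"tz": 0,"ax": 0,"ay": 0,"az": 0},
  {"jaw": 0.4,"tx": 0.04,"ty": 0.076,"tz": 0,"ax": 0,"ay": 0,"az": 0},
  {"jaw": 0.4,"tx": 0.06,"ty": 0.114,"tz": 0,"ax": 0,"ay": 0,"az": 0},
  {"jaw": 0.4,"tx": 0.077,"ty": 0.151,"tz": 0,"ax": 0,"ay": 0,"az": 0},
  {"jaw": 0.4,"tx": 0.077,"ty": 0.151,"tz": 0.02,"ax": 0,"ay": 0,"az": 0},
  {"jaw": 0.4,"tx": 0.077,"ty": 0.151,"tz": 0.06,"ax": 0,"ay": 0,"az": 0},
  {"jaw": 0.4,"tx": 0.077,"ty": 0.151,"tz": 0.1,"ax": 0,"ay": 0,"az": 0},
  {"jaw": 0.4,"tx": 0.077,"ty": 0.151,"tz": 0.1,"ax": 0,"ay": 0,"az": 0},
])

```text
time: 20.55
tool_pos: [0.5155, 0.2936, 0.0879]
ee_rot: [-3.14, -0.019, -3.13]
wrist_force: [-0.8, 0.1, -0.7]
width: 0.0497
```

step_arm([
  {"jaw": 0.4,"tx": -0.005,"ty": 0.002,"tz": 0,"ax": 0,"ay": -0.012,"az": 0},
  {"jaw": 0.4,"tx": -0.005,"ty": 0.002,"tz": 0.02,"ax": 0,"ay": -0.012,"az": 0},
  {"jaw": 0.4,"tx": -0.005,"ty": 0.002,"tz": 0.04,"ax": 0,"ay": -0.012,"az": 0},
  {"jaw": 0.4,"tx": -0.005,"ty": 0.002,"tz": 0.052,"ax": 0,"ay": -0.012,"az": 0},
  {"jaw": 0.4,"tx": -0.005,"ty": 0.002,"tz": 0.053,"ax": 0,"ay": -0.012,"az": 0},
  {"jaw": 0.4,"tx": -0.005,"ty": 0.002,"tz": 0.053,"ax": 0,"ay": -0.012,"az": 0},
  {"jaw": 0.4,"tx": -0.005,"ty": 0.002,"tz": 0.053,"ax": 0,"ay": -0.012,"az": 0},
])

```text
time: 21.25
tool_pos: [0.5206, 0.296, 0.0366]
ee_rot: [-3.141, -0.004, -3.13]
wrist_force: [-0.3, -0.2, -0.5]
width: 0.0495
```

step_arm([
  {"jaw": 0.4,"tx": 0,"ty": 0,"tz": 0.003,"ax": 0,"ay": 0,"az": 0},
  {"jaw": 0.4,"tx": 0,"ty": 0,"tz": 0.005,"ax": 0,"ay": 0,"az": 0},
  {"jaw": 0.4,"tx": 0,"ty": 0,"tz": 0.005,"ax": 0,"ay": 0,"az": 0},
  {"jaw": 0.8,"tx": 0,"ty": 0,"tz": 0.005,"ax": 0,"ay": 0,"az": 0},
  {"jaw": 0.8,"tx": 0,"ty": 0,"tz": 0.004,"ax": 0,"ay": 0,"az": 0},
  {"jaw": 0.8,"tx": 0,"ty": 0,"tz": -0.04,"ax": 0,"ay": 0,"az": 0},
  {"jaw": 0.8,"tx": 0,"ty": 0,"tz": -0.09,"ax": 0,"ay": 0,"az": 0},
  {"jaw": 0.8,"tx": 0,"ty": 0,"tz": -0.14,"ax": 0,"ay": 0,"az": 0},
])

```text
time: 22.05
tool_pos: [0.5205, 0.2958, 0.1775]
ee_rot: [-3.141, -0.006, -3.13]
wrist_force: [1.2, 0.7, 0.3]
width: 0.0752
```

step_arm([
  {"jaw": 0.75,"tx": -0.006,"ty": -0.045,"tz": -0.02,"ax": 0,"ay": 0,"az": 0.012},
  {"jaw": 0.75,"tx": -0.012,"ty": -0.09,"tz": -0.025,"ax": 0,"ay": 0,"az": 0.012},
  {"jaw": 0.75,"tx": -0.018,"ty": -0.135,"tz": -0.025,"ax": 0,"ay": 0,"az": 0.012},
  {"jaw": 0.75,"tx": -0.025,"ty": -0.18,"tz": -0.025,"ax": 0,"ay": 0,"az": 0.012},
  {"jaw": 0.75,"tx": -0.031,"ty": -0.225,"tz": -0.025,"ax": 0,"ay": 0,"az": 0.012},
  {"jaw": 0.75,"tx": -0.037,"ty": -0.27,"tz": -0.025,"ax": 0,"ay": 0,"az": 0.012},
  {"jaw": 0.75,"tx": -0.043,"ty": -0.315,"tz": -0.025,"ax": 0,"ay": 0,"az": 0.012},
  {"jaw": 0.75,"tx": -0.047,"ty": -0.3445,"tz": -0.02,"ax": 0,"ay": 0,"az": 0.012},
])

```text
time: 22.85
tool_pos: [0.5721, -0.0512, 0.1983]
ee_rot: [-3.139, -0.004, 3.139]
wrist_force: [0.8, 0.4, 0.1]
width: 0.0705
```

step_arm([
  {"jaw": 0.75,"tx": 0,"ty": 0,"tz": 0,"ax": 0,"ay": 0,"az": 0},
])

```text
time: 22.95
tool_pos: [0.5717, -0.0547, 0.1971]
ee_rot: [-3.139, -0.006, 3.134]
wrist_force: [-0.1, -0.1, 1.1]
width: 0.0702
```

```bash
python3 - <<'E'
from h import *
o=get_obs();print(o["tool_pos"],o["ee_rot"],o["time"])
p,d=snapshot("side");cv2.imwrite("pics/s4.png",p[:,:,::-1]);W=cloud("side",d)
for s in silhouettes("side","mill")[:3]:
    P=W[s["pixels"]&(d>0)];T=P[P[:,2]>np.percentile(P[:,2],97)-.006];print(s["confidence"],s["rect"],T.mean(0))
E
```

```text
[ 0.57169183 -0.05471941  0.19713463] [-3.13868986 -0.00640919  3.13404361] 22.95
0.69 [215.5, 140.5, 237.4, 180.5] [ 0.5730151  -0.04860925  0.09234523]
0.61 [321.0, 226.6, 348.1, 268.5] [0.31260018 0.13814981 0.09365358]
```

View pics/s4.png

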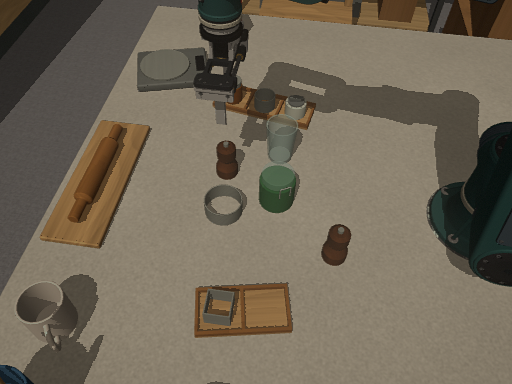

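The square cutter is in the left bay at (220,307). The target mill stands untouched at (227,160).

step_arm([
  {"jaw": 0.75,"tx": 0,"ty": 0.006,"tz": 0,"ax": 0,"ay": 0,"az": 0},
  {"jaw": 0.75,"tx": 0,"ty": 0.006,"tz": 0.02,"ax": 0,"ay": 0,"az": 0},
  {"jaw": 0.75,"tx": 0,"ty": 0.006,"tz": 0.055,"ax": 0,"ay": 0,"az": 0},
  {"jaw": 0.75,"tx": 0,"ty": 0.006,"tz": 0.09,"ax": 0,"ay": 0,"az": 0},
  {"jaw": 0.75,"tx": 0,"ty": 0.006,"tz": 0.12,"ax": 0,"ay": 0,"az": 0},
  {"jaw": 0.75,"tx": 0,"ty": 0.006,"tz": 0.137,"ax": 0,"ay": 0,"az": 0},
  {"jaw": 0.75,"tx": 0,"ty": 0.006,"tz": 0.137,"ax": 0,"ay": 0,"az": 0},
  {"jaw": 0.75,"tx": 0,"ty": 0.006,"tz": 0.137,"ax": 0,"ay": 0,"az": 0},
])

```text
time: 23.85
tool_pos: [0.5715, -0.0442, 0.0618]
ee_rot: [-3.14, -0.004, 3.14]
wrist_force: [-0.6, -0.5, 0.0]
width: 0.0704
```

step_arm([
  {"jaw": 0.3,"tx": 0,"ty": 0,"tz": 0,"ax": 0,"ay": 0,"az": 0},
  {"jaw": 0.3,"tx": 0,"ty": 0,"tz": 0,"ax": 0,"ay": 0,"az": 0},
  {"jaw": 0.3,"tx": 0,"ty": 0,"tz": 0,"ax": 0,"ay": 0,"az": 0},
  {"jaw": 0.3,"tx": 0,"ty": 0,"tz": 0,"ax": 0,"ay": 0,"az": 0},
  {"jaw": 0.3,"tx": 0,"ty": 0,"tz": 0,"ax": 0,"ay": 0,"az": 0},
  {"jaw": 0.3,"tx": 0,"ty": 0,"tz": 0,"ax": 0,"ay": 0,"az": 0},
  {"jaw": 0.3,"tx": 0,"ty": 0,"tz": 0,"ax": 0,"ay": 0,"az": 0},
])

```text
time: 24.55
tool_pos: [0.5723, -0.0446, 0.0631]
ee_rot: [-3.14, -0.002, 3.139]
wrist_force: [0.2, -1.7, 5.6]
width: 0.0439
```

step_arm([
  {"jaw": 0.3,"tx": 0,"ty": 0,"tz": -0.03,"ax": 0,"ay": 0,"az": 0},
  {"jaw": 0.3,"tx": 0,"ty": 0,"tz": -0.07,"ax": 0,"ay": 0,"az": 0},
  {"jaw": 0.3,"tx": 0,"ty": 0,"tz": -0.12,"ax": 0,"ay": 0,"az": 0},
  {"jaw": 0.3,"tx": 0,"ty": 0,"tz": -0.155,"ax": 0,"ay": 0,"az": 0},
  {"jaw": 0.3,"tx": 0.014,"ty": 0.034,"tz": -0.16,"ax": 0,"ay": 0,"az": 0},
  {"jaw": 0.3,"tx": 0.03,"ty": 0.072,"tz": -0.16,"ax": 0,"ay": 0,"az": 0},
  {"jaw": 0.3,"tx": 0.046,"ty": 0.11,"tz": -0.16,"ax": 0,"ay": 0,"az": 0},
  {"jaw": 0.3,"tx": 0.062,"ty": 0.148,"tz": -0.16,"ax": 0,"ay": 0,"az": 0},
])

```text
time: 25.35
tool_pos: [0.5094, 0.1053, 0.2213]
ee_rot: [-3.141, -0.005, 3.139]
wrist_force: [0.0, 0.3, -1.8]
width: 0.0441
```

step_arm([
  {"jaw": 0.3,"tx": 0.017,"ty": 0.041,"tz": 0,"ax": 0,"ay": 0,"az": 0},
  {"jaw": 0.3,"tx": 0.034,"ty": 0.082,"tz": 0,"ax": 0,"ay": 0,"az": 0},
  {"jaw": 0.3,"tx": 0.051,"ty": 0.123,"tz": 0,"ax": 0,"ay": 0,"az": 0},
  {"jaw": 0.3,"tx": 0.065,"ty": 0.156,"tz": 0,"ax": 0,"ay": 0,"az": 0},
  {"jaw": 0.3,"tx": 0.0728,"ty": 0.173,"tz": 0,"ax": 0,"ay": 0,"az": 0},
  {"jaw": 0.3,"tx": 0.0728,"ty": 0.173,"tz": 0.02,"ax": 0,"ay": 0,"az": 0},
  {"jaw": 0.3,"tx": 0.0728,"ty": 0.173,"tz": 0.05,"ax": 0,"ay": 0,"az": 0},
  {"jaw": 0.3,"tx": 0.0728,"ty": 0.173,"tz": 0.08,"ax": 0,"ay": 0,"az": 0},
])

```text
time: 26.15
tool_pos: [0.4355, 0.2789, 0.1395]
ee_rot: [-3.141, -0.007, 3.14]
wrist_force: [0.0, 0.2, -1.6]
width: 0.0442
```

step_arm([
  {"jaw": 0.3,"tx": 0,"ty": 0,"tz": 0,"ax": 0,"ay": 0,"az": 0},
])

```text
time: 26.25
tool_pos: [0.4315, 0.2774, 0.1333]
ee_rot: [-3.136, -0.019, 3.14]
wrist_force: [0.2, -0.6, -2.7]
width: 0.0443
```

step_arm([
  {"jaw": 0.3,"tx": -0.004,"ty": 0.001,"tz": 0,"ax": 0,"ay": -0.014,"az": 0},
  {"jaw": 0.3,"tx": -0.004,"ty": 0.001,"tz": 0.02,"ax": 0,"ay": -0.014,"az": 0},
  {"jaw": 0.3,"tx": -0.004,"ty": 0.001,"tz": 0.042,"ax": 0,"ay": -0.014,"az": 0},
  {"jaw": 0.3,"tx": -0.004,"ty": 0.001,"tz": 0.057,"ax": 0,"ay": -0.014,"az": 0},
  {"jaw": 0.3,"tx": -0.004,"ty": 0.001,"tz": 0.061,"ax": 0,"ay": -0.014,"az": 0},
  {"jaw": 0.3,"tx": -0.004,"ty": 0.001,"tz": 0.061,"ax": 0,"ay": -0.014,"az": 0},
  {"jaw": 0.3,"tx": -0.004,"ty": 0.001,"tz": 0.061,"ax": 0,"ay": -0.014,"az": 0},
])

```text
time: 26.95
tool_pos: [0.4354, 0.2786, 0.0739]
ee_rot: [-3.137, -0.003, 3.14]
wrist_force: [-0.3, -1.1, -1.4]
width: 0.0443
```

step_arm([
  {"jaw": 0.3,"tx": 0,"ty": 0,"tz": 0.003,"ax": 0,"ay": 0,"az": 0},
  {"jaw": 0.3,"tx": 0,"ty": 0,"tz": 0.005,"ax": 0,"ay": 0,"az": 0},
  {"jaw": 0.3,"tx": 0,"ty": 0,"tz": 0.005,"ax": 0,"ay": 0,"az": 0},
  {"jaw": 0.3,"tx": 0,"ty": 0,"tz": 0.005,"ax": 0,"ay": 0,"az": 0},
])

```text
time: 27.35
tool_pos: [0.4356, 0.2787, 0.0692]
ee_rot: [-3.137, -0.002, 3.14]
wrist_force: [-0.6, 0.5, -0.1]
width: 0.0437
```

step_arm([
  {"jaw": 0.75,"tx": 0,"ty": 0,"tz": 0,"ax": 0,"ay": 0,"az": 0},
  {"jaw": 0.75,"tx": 0,"ty": 0,"tz": 0,"ax": 0,"ay": 0,"az": 0},
  {"jaw": 0.75,"tx": 0,"ty": 0,"tz": 0,"ax": 0,"ay": 0,"az": 0},
  {"jaw": 0.75,"tx": 0,"ty": 0,"tz": 0,"ax": 0,"ay": 0,"az": 0},
  {"jaw": 0.75,"tx": 0,"ty": 0,"tz": -0.03,"ax": 0,"ay": 0,"az": 0},
  {"jaw": 0.75,"tx": 0,"ty": 0,"tz": -0.07,"ax": 0,"ay": 0,"az": 0},
  {"jaw": 0.75,"tx": 0,"ty": 0,"tz": -0.12,"ax": 0,"ay": 0,"az": 0},
  {"jaw": 0.75,"tx": 0,"ty": 0,"tz": -0.16,"ax": 0,"ay": 0,"az": 0},
])

```text
time: 28.15
tool_pos: [0.4361, 0.2795, 0.2321]
ee_rot: [-3.139, -0.0, 3.14]
wrist_force: [0.9, 0.6, 0.0]
width: 0.0706
```

step_arm([
  {"jaw": 0.75,"tx": 0.05,"ty": 0.03,"tz": 0,"ax": 0,"ay": 0,"az": 0},
  {"jaw": 0.75,"tx": 0.1,"ty": 0.06,"tz": 0,"ax": 0,"ay": 0,"az": 0},
  {"jaw": 0.75,"tx": 0.12,"ty": 0.1,"tz": 0,"ax": 0,"ay": 0,"az": 0},
  {"jaw": 0.75,"tx": 0.12,"ty": 0.15,"tz": 0,"ax": 0,"ay": 0,"az": 0},
  {"jaw": 0.75,"tx": 0.12,"ty": 0.15,"tz": 0,"ax": 0,"ay": 0,"az": 0},
])

```text
time: 28.65
tool_pos: [0.3144, 0.4333, 0.231]
ee_rot: [-3.14, -0.001, -3.138]
wrist_force: [-0.6, -0.3, -0.3]
width: 0.0703
```

```bash
python3 - <<'E'
from h import *
o=get_obs();print(o["tool_pos"],o["time"],o["width"])
t3=np.array([.5164,-.2925]);a3=np.deg2rad(169.7-180);t2=np.array([.4787,.2871]);a2=np.deg2rad(11.8)
for n in("top","side"):
    p,d=snapshot(n);W=cloud(n,d);cv2.imwrite(f"pics/{n}5.png",p[:,:,::-1])
    for q in "round_cutter spice_jar timer square_cutter mill large_cutter tumbler storage_jar".split():
        for s in silhouettes(n,q)[:2]:
            if s["confidence"]<.3: continue
            P=W[s["pixels"]&(d>0)];P=P[P[:,2]>.004]
            zt=np.percentile(P[:,2],97);T=P[P[:,2]>zt-.006][:,:2]
            c=np.array(cv2.minEnclosingCircle((T*1000).astype(np.float32))[0])/1000
            f=lambda t,a:np.round(np.array([[np.cos(a),np.sin(a)],[-np.sin(a),np.cos(a)]])@(c-t),3)
            print(n,q,round(s["confidence"],2),"ztop",round(zt,3),np.round(c,3),"t3",f(t3,a3),"t2",f(t2,a2))
E
```

```text
[0.31436108 0.43332832 0.23097423] 28.65 0.0703463595265079
top round_cutter 0.82 ztop 0.046 [ 0.515 -0.291] t3 [-0.001  0.001] t2 [-0.082 -0.573]
top spice_jar 0.83 ztop 0.072 [ 0.604 -0.306] t3 [0.089 0.002] t2 [ 0.002 -0.606]
top timer 0.84 ztop 0.062 [ 0.432 -0.277] t3 [-0.086  0.   ] t2 [-0.161 -0.543]
top square_cutter 0.74 ztop 0.046 [0.523 0.296] t3 [-0.099  0.58 ] t2 [0.045 0.   ]
top mill 0.71 ztop 0.097 [0.313 0.137] t3 [-0.276  0.386] t2 [-0.193 -0.113]
top mill 0.67 ztop 0.103 [0.438 0.271] t3 [-0.178  0.541] t2 [-0.043 -0.007]
top large_cutter 0.71 ztop 0.041 [0.56 0.06] t3 [-0.02   0.355] t2 [ 0.033 -0.239]
top tumbler 0.68 ztop 0.105 [ 0.455 -0.124] t3 [-0.091  0.155] t2 [-0.107 -0.397]
top storage_jar 0.72 ztop 0.096 [0.448 0.015] t3 [-0.123  0.29 ] t2 [-0.086 -0.26 ]
side round_cutter 0.73 ztop 0.047 [ 0.515 -0.291] t3 [-0.001  0.002] t2 [-0.082 -0.573]
side spice_jar 0.93 ztop 0.073 [ 0.603 -0.307] t3 [0.088 0.001] t2 [-0.    -0.607]
side timer 0.64 ztop 0.063 [ 0.432 -0.274] t3 [-0.086  0.003] t2 [-0.161 -0.54 ]
side square_cutter 0.65 ztop 0.048 [0.522 0.297] t3 [-0.1    0.581] t2 [0.044 0.001]
side mill 0.96 ztop 0.103 [0.437 0.274] t3 [-0.179  0.543] t2 [-0.043 -0.004]
side mill 0.82 ztop 0.097 [0.313 0.137] t3 [-0.277  0.386] t2 [-0.193 -0.113]
side large_cutter 0.87 ztop 0.041 [0.56  0.059] t3 [-0.02   0.354] t2 [ 0.033 -0.24 ]
side tumbler 0.79 ztop 0.106 [ 0.457 -0.125] t3 [-0.088  0.155] t2 [-0.105 -0.399]
side storage_jar 0.89 ztop 0.097 [0.444 0.015] t3 [-0.126  0.29 ] t2 [-0.089 -0.259]
```

View pics/top5.png

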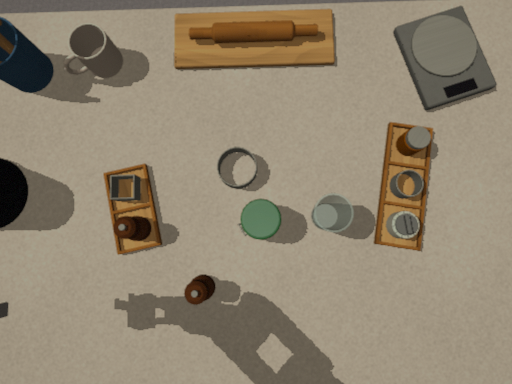

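View pics/side5.png

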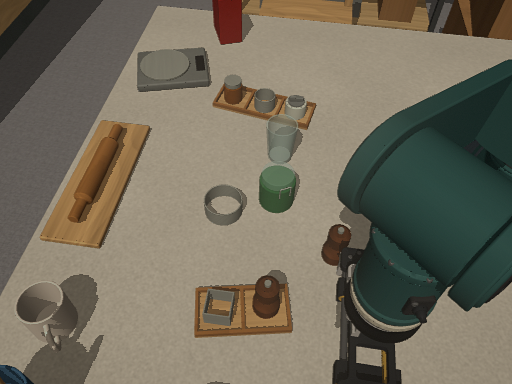

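Every item's top height matches its own height plus the 6 mm floor, and each sits in its own bay. The other three things have not moved, so I'm handing the job in.

```bash
python3 -c "
from bench import *
print(close_job(),get_obs()['time'])"
```

```text
the job is handed in; nothing more can be done
the job is handed in; nothing more can be done
```

Both kits are made up, and I handed the job in with the clock last reading 28.65 s, well under the 144 s limit. The hand-in gave no verdict.

- **Three-bay tray:** the spice jar, round cutter and timer each have their own bay, within about 4 mm of the bay centres.
- **Two-bay tray:** the square cutter and the right-hand mill each have their own bay. The square cutter is within about 2 mm of its bay centre. The mill reads 4–7 mm off, partly because the cameras see its head from one side, and that is still inside the bay.
- **Seating:** after the last move, both cameras put each item's top within about 2 mm of its own height plus the 6 mm tray floor, so all five are down on the floor. They also look upright in the pictures, though I did not measure tilt directly.
- **Left alone:** the large cutter, drinking glass, storage jar and look-alike mill are where they started, within the roughly 3 mm measurement noise.

The gripper was open and clear of everything at hand-in. None of the final checks failed. The only disagreement was about which tray is which: the network reports both trays under either name, so I told them apart by size.

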